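Put the rover parts back in their own trays

TASK

The wheel, the gear motor and the battery pack of the rover kit each lie in a wrong tray. Park one of them in the spare tray (the one with a bare ledge) and use the room this gives to put each part flat, and the same way up as now, in the middle of its own tray: the one that bears a small white model of that part on its ledge. Let go of each part as you set it down, and do not disturb the screwdriver, the spanner and the little pot lying between the trays.

Things in the scene. Friction and masses are not known exactly. Their poses are not given: they have to be found in the camera images.
- wheel_mid (a point): Rover wheel lying flat: black tyre 54 mm in diameter, 28 mm high, pale three-bar hub on its upper face (3 mm proud); 40 to 85 g. Point: its centre, half-way up (14 mm); z up. Any yaw. At the start in the tray of another part.
- motor_mid (a point): Gear motor, a narrow bar 70 mm long (its x), 22 mm wide (its y), 26 mm high: grey gearbox from x = -35 to +11 mm, round steel motor can 21 mm thick on to x = +35 mm; a white shaft stub 5 mm thick stands 8 mm up from its top at x = -24 mm; 40 to 85 g. Point: middle of the length and width, half-way up (13 mm); z up. At the start in the tray of another part.
- battery_mid (a point): Battery pack, a black oblong holder 62 mm (its x) by 46 mm (its y), 26 mm high, with three cells visible side by side from above; 60 to 130 g. Its long sides (facing its y) are plain and flat. Point: its centre, half-way up (13 mm); z up. At the start in the tray of another part.
- tray_wheel: Fixed flat plywood tray at any of four places: inside 125 x 110 mm (its x by y), floor 3 mm above the bench, rim 4 mm thick and 8 mm high. Origin: on the bench under the middle of the inside; x points to its ledge (45 mm deep, 8 mm high, on the side away from the robot). This is the wheel's tray: on the ledge a white model disc 36 mm across, 14 mm high.
- tray_motor: Fixed flat plywood tray at any of four places: inside 125 x 110 mm (its x by y), floor 3 mm above the bench, rim 4 mm thick and 8 mm high. Origin: on the bench under the middle of the inside; x points to its ledge (45 mm deep, 8 mm high, on the side away from the robot). This is the gear motor's tray: on the ledge a white model of the motor, a bar 47 mm by 14 mm, 17 mm high.
- tray_battery: Fixed flat plywood tray at any of four places: inside 125 x 110 mm (its x by y), floor 3 mm above the bench, rim 4 mm thick and 8 mm high. Origin: on the bench under the middle of the inside; x points to its ledge (45 mm deep, 8 mm high, on the side away from the robot). This is the battery pack's tray: on the ledge a white model slab 42 x 30 mm, 12 mm high, with three ridges.
- tray_spare: Fixed flat plywood tray at any of four places: inside 125 x 110 mm (its x by y), floor 3 mm above the bench, rim 4 mm thick and 8 mm high. Origin: on the bench under the middle of the inside; x points to its ledge (45 mm deep, 8 mm high, on the side away from the robot). This is the spare tray: its ledge is bare and it is empty at the start.
- screwdriver: Loose screwdriver, 150 mm long, under 30 mm thick, lying along x in a gap between two trays. Leave it alone.
- spanner: Loose steel spanner, 140 mm long, lying along x in a gap between two trays. Leave it alone.
- pot_mid (a point): Small standing jar with a black cap, 30 mm in diameter, 45 mm high, in a gap between two trays. Point: its centre, half-way up. Leave it alone.
There are look-alikes about, which are no part of the job. What is shaped like the part that bears wheel_mid but orange or purple is not meant.

How it is judged:
On the way:
1. one of the parts has been set down in the spare tray and released (((horizontal distance between wheel_mid and tray_spare below 0.04 m and z of wheel_mid in the frame of tray_spare below 0.021 m and angle between wheel_mid's own z axis and vertical below 0.15 rad and linear speed of wheel below 0.02 m/s and contact force between wheel and the fingers below 0.1 N) or (horizontal distance between motor_mid and tray_spare below 0.04 m and z of motor_mid in the frame of tray_spare below 0.02 m and angle between motor_mid's own z axis and vertical below 0.15 rad and linear speed of motor below 0.02 m/s and contact force between motor and the fingers below 0.1 N) or (horizontal distance between battery_mid and tray_spare below 0.04 m and z of battery_mid in the frame of tray_spare below 0.02 m and angle between battery_mid's own z axis and vertical below 0.15 rad and linear speed of battery below 0.02 m/s and contact force between battery and the fingers below 0.1 N))), for 0.2 s.
At the end, for the whole second after the job is handed in: Each part lies flat and right way up (within 0.15 rad) on the floor of its own tray, its centre within 15 mm of the middle of the tray, released and at rest (horizontal distance between wheel_mid and tray_wheel below 0.015 m and z of wheel_mid in the frame of tray_wheel below 0.021 m and angle between each of wheel_mid, motor_mid, battery_mid's own z axis and vertical below 0.15 rad and linear speed of each of wheel, motor, battery below 0.02 m/s and contact force between each of wheel, motor, battery and the fingers below 0.1 N and horizontal distance between motor_mid and tray_motor below 0.015 m and z of motor_mid in the frame of tray_motor below 0.02 m and horizontal distance between battery_mid and tray_battery below 0.015 m and z of battery_mid in the frame of tray_battery below 0.02 m); the robot touches nothing.
It fails at once if the screwdriver, the spanner or the pot was moved by more than 20 mm (distance of any of screwdriver, spanner, pot_mid from where it was at the start of the episode above 0.02 m).
It also fails if it takes over 115 s, if anything falls off the work surface, if the arm or the gripper's body presses on something with over 40 N, if the wrist force passes 120 N, or if a joint passes its speed limit or range.

ROBOT

A 6-joint arm with a two-finger parallel gripper is mounted at the origin on the work surface. World frame = base frame: x ahead of the robot, y to its left, z up, the work surface at z = 0. Lengths are in m, angles in rad, forces in N, time in s.
With the tool pointing down it reaches from about 0.375 to 0.9 m from the base axis. Payload 3.1 kg.
Tool frame: the origin (TCP) lies on the mounting face of the last link; the fingertips stand 182 mm ahead of it and the grasp point (between the pads) lies 164 mm ahead of it; z points along the fingers, y is the direction in which the jaws open and shut (so a half turn about z gives the same grasp; the last joint's range is limited). The gripper opens to 87 mm and grips with 3 to 60 N. Pads are 19 mm wide; open, the fingers measure 117 mm over their backs; the gripper's body (75 mm by 190 mm) begins 51 mm behind the grasp point.
Start: joints at [0.977, 0.527, 1.433, -0, 1.181, -0.178], TCP at [0.252, 0.572, 0.405] pointing down, gripper open.
Joint ranges: [-3.08, 3.08], [-0.75, 2.2], [0.22, 2.44], [-1.43, 4.57], [0, 2.65], [-2.85, 2.85]. Speed limits (rad/s): [2.79, 2.79, 3.14, 3.14, 3.14, 3.14].

INTERFACE

Orientations are given as a unit quaternion [x, y, z, w].
In Python, from rig import robot, camera, camera_model gives the robot as it stands.
- The arm moves only by the tool drive_tool, never from a script. Its argument "plan" is a list that holds one entry, the list of rows, each a list of 6 numbers: the shift along the world's x, y, z in units of 2.5 cm (1.0 is 2.5 cm), then the turn, a rotation vector about the world's x, y, z in units of 6 degrees (1.0 is 6 degrees). A call has 1 to 8 rows; each row shifts and turns the commanded pose from where the row before left it; what a row does not reach is not made up. A row lasts 1/8 s, in which the tool goes at most 62.5 mm and 10.7 degrees, less where a joint would pass 70% of its speed; a pose out of reach is approached as far as the arm can. A call with a number of a shift or a turn outside -1 to 1 is refused whole. A call with a gripper value outside its range is refused whole. "grip" is the closure, from 0 (fully open) to 1 (shut), set as the call begins (left out, the last holds). The fingers move at their own pace and stop on an object; "force" is the grip in N (left out, the last holds). Time passes only in rows, so rows that do not move let the fingers close. It gives the time, the measured TCP pose, the force and the opening at its end, in the units of the state.
- robot.get_obs(): the state, without advancing time (a new reading comes with each control period).
- camera(name): name is "scene" or "top"; returns the picture (480x640x3 uint8, red, green, blue); there is no depth.
- camera_model(name): a dict with "K" (3x3 intrinsics, pixels), "world_to_cam" (4x4, takes a point from world to camera coordinates). Camera axes: x right, y up, looking along -z (the intrinsics and any distortion apply to the point x, -y, -z); pixel columns grow to the right and rows downward; lengths in m; the calibration is good to about 2 mm. A picture is of the moment at which its call begins. camera_model takes no time and is no camera call.
- robot.hand_in(): hands the job in, once; it reports no verdict.
The state is a dict: "time": time; "q": joint angles; "joint_velocities": joint speeds; "joint_torque": joint torques, N m; "position": TCP position; "tool_rot": TCP orientation; "ft_force": force on the tool from outside, world axes, zero at the start; "moment": the same for the moment, N m; "grip_width": finger opening in m.
Only numpy, scipy, OpenCV 4.12 (cv2) and the standard library are available. Lean on these libraries where they do the work, as an engineer would, in place of code of your own. Each camera call takes 0.05 s, during which the arm holds its last target.

## Working session

There is one attempt and no reset: what is moved stays moved. The work goes in short steps, Python scripts to look and compute and a tool call to move; the robot and the scene stay as the last step left them, time stands still between calls to the robot, and variables do not carry over. Pictures are saved under pics/ and viewed, and the job is handed in when it is done.

Besides the shell and the picture viewer there is one more tool, called after ">>>" as a command line: name --argument value ..., lists and objects as JSON in quotes. drive_tool: Moves the arm, as the interface text tells. Shifts and turns lie within -1 to 1; 1 stands for 2.5 cm of shift or 6 degrees of turn. Its arguments: {"type":"object","properties":{"plan":{"type":"array","items":{"type":"array","items":{"type":"array","items":{"type":"number","minimum":-1,"maximum":1}}}},"grip":{"type":"number"},"force":{"type":"number"}},"required":["plan"]}

```bash
ls; mkdir -p pics
python3 - <<'E'
from rig import robot, camera, camera_model
import cv2,json
for n in("scene","top"):
    im=camera(n); cv2.imwrite(f"pics/{n}0.png",im[:,:,::-1]); m=camera_model(n); print(n,m)
print(robot.get_obs())
E
```

```text
pics
scene {'K': array([[460.58054662,   0.        , 323.00737004],
       [  0.        , 460.58054662, 245.07781895],
       [  0.        ,   0.        ,   1.        ]]), 'world_to_cam': array([[ 0.00413715,  0.99997447,  0.00582636,  0.01451706],
       [-0.68119067, -0.00144735,  0.73210462,  0.28239821],
       [ 0.73209436, -0.00699769,  0.68116729, -1.36129403],
       [ 0.        ,  0.        ,  0.        ,  1.        ]])}
top {'K': array([[590.61241861,   0.        , 319.27943199],
       [  0.        , 590.61241861, 239.12347295],
       [  0.        ,   0.        ,   1.        ]]), 'world_to_cam': array([[ 0.02905365, -0.99957519,  0.0023071 , -0.00928042],
       [ 0.97582725,  0.02886339,  0.21662891, -0.50971292],
       [-0.21660348, -0.00404253,  0.97625129, -1.0960627 ],
       [ 0.        ,  0.        ,  0.        ,  1.        ]])}
{'time': 0.1, 'q': array([ 9.76498795e-01,  5.28348608e-01,  1.43375210e+00,  2.23512376e-05,
        1.18138644e+00, -1.78458244e-01]), 'joint_velocities': array([-1.04501720e-03, -1.79898609e-03, -4.52848563e-03, -9.66482823e-04,
       -4.60514182e-05,  6.98122572e-04]), 'joint_torque': array([ 4.51894948e-04, -4.40985274e+01, -1.77151090e+01,  6.35460857e-02,
        5.34039584e-02, -2.74734646e-05]), 'position': array([0.25224873, 0.5715054 , 0.40389128]), 'tool_rot': array([ 2.06428866e-01,  9.78461152e-01, -8.73521659e-04, -3.66529691e-04]), 'ft_force': array([ 0.1357153 , -0.21844578,  0.06052516]), 'moment': array([-0.03892877,  0.01236921, -0.0078848 ]), 'grip_width': 0.08724871799105097}
```

View pics/scene0.png

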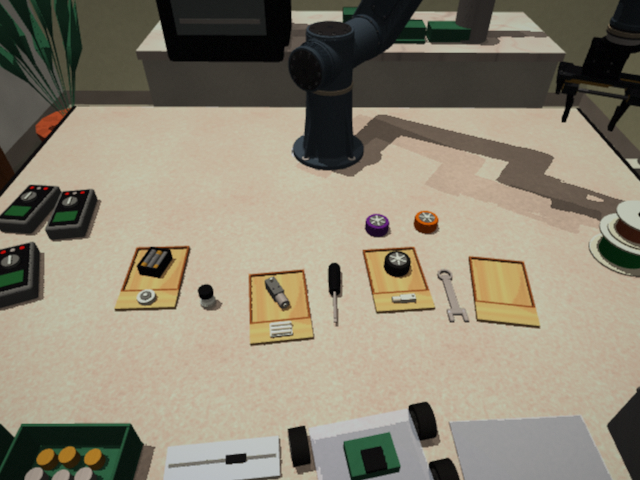

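View pics/top0.png

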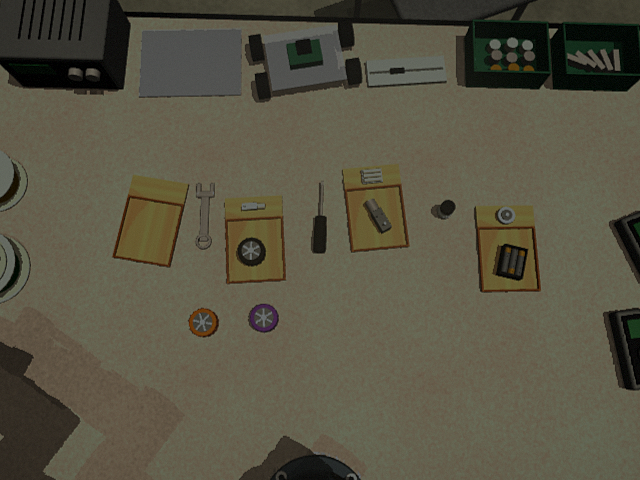

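Top picture: the spare tray is at (150,220). The wheel (251,251) lies in the motor's tray (bar model 253,206), the motor (377,215) in the battery's tray (ridged slab 371,175), and the battery (511,261) in the wheel's tray (disc 506,214).

Possible mistakes for the wheel: the black wheel (251,251) is the one described. The orange (203,322) and purple (263,318) ones are look-alikes, and the rover's own black wheels (255,45 and others) are also out. The dark meters at (625,240) and (625,350) could be taken for the battery, but its three-cell pack is at (511,261). I'll check these in a crop.

Run:
```python
import cv2,numpy as np
im=cv2.imread("pics/top0.png")
c=im[155:305,100:560]
c=np.clip(c.astype(float)*1.8,0,255).astype(np.uint8)
a=cv2.resize(c[:,:230],None,fx=3.4,fy=3.4,interpolation=cv2.INTER_CUBIC)
b=cv2.resize(c[:,230:],None,fx=3.4,fy=3.4,interpolation=cv2.INTER_CUBIC)
cv2.imwrite("pics/cropA.png",a);cv2.imwrite("pics/cropB.png",b)
```

```text
(no output)
```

View pics/cropA.png

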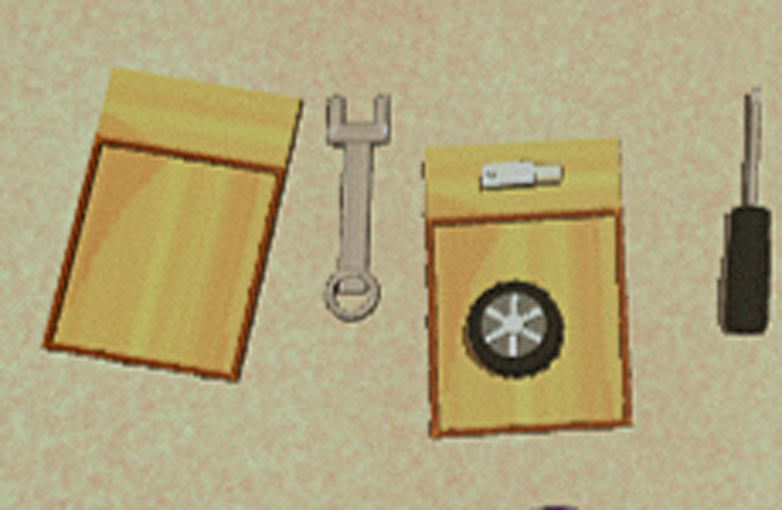

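View pics/cropB.png

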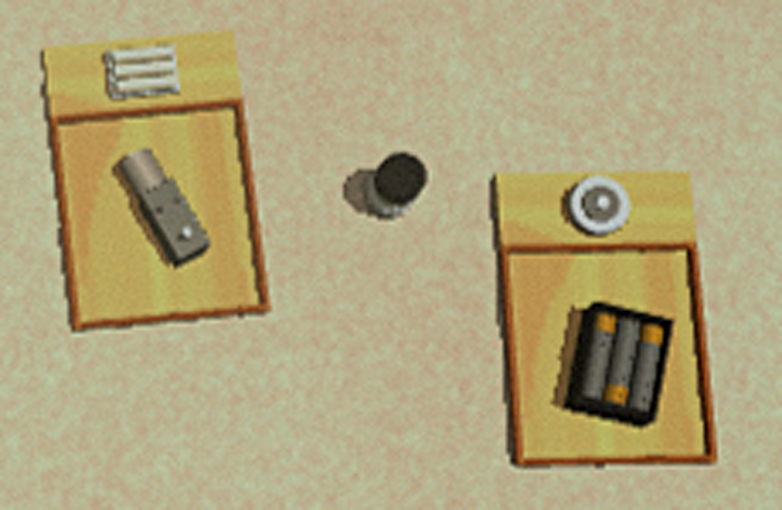

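The crops confirm the three parts and the models: bar at left, ridged slab in the middle, disc at right. Next I measure.

```bash
cat > h.py <<'E'
import cv2,numpy as np
from rig import camera_model
def ray(n,uv,z):
    m=camera_model(n);K=m["K"];T=m["world_to_cam"];R=T[:3,:3];C=-R.T@T[:3,3]
    uv=np.atleast_2d(np.asarray(uv,float))
    d=np.c_[(uv[:,0]-K[0,2])/K[0,0],-(uv[:,1]-K[1,2])/K[1,1],-np.ones(len(uv))]@R
    return C+d*((z-C[2])/d[:,2])[:,None]
def proj(n,p):
    m=camera_model(n);q=m["world_to_cam"]@np.r_[p,1];q=np.array([q[0],-q[1],-q[2]])
    a=m["K"]@q;return a[:2]/a[2]
E
python3 - <<'E'
from h import *
for n in("top","scene"):
    m=camera_model(n);T=m["world_to_cam"];print(n,"cam at",-T[:3,:3].T@T[:3,3])
    im=cv2.imread(f"pics/{n}0.png")
    hsv=cv2.cvtColor(im,cv2.COLOR_BGR2HSV)
    # print sample colours
    pts={"top":[(229,250),(240,235),(240,212),(251,232),(150,172),(140,290)],"scene":[(165,248),(280,272),(503,260),(500,310)]}[n]
    for p in pts: print(p,hsv[p[1],p[0]],im[p[1],p[0]])
    w=((hsv[...,0]<28)&(hsv[...,0]>=5)&(hsv[...,1]>110)).astype(np.uint8)*255
    cv2.imwrite(f"pics/mask_{n}.png",w)
    cs,_=cv2.findContours(w,cv2.RETR_EXTERNAL,cv2.CHAIN_APPROX_NONE)
    for c in cs:
        if cv2.contourArea(c)>1200: print(cv2.contourArea(c),cv2.minAreaRect(c))
E
```

```text
top cam at [2.60250387e-01 1.00470209e-03 1.18047260e+00]
(229, 250) [ 22 132 108] [ 52  94 108]
(240, 235) [ 22 134 103] [ 49  89 103]
(240, 212) [ 27 124 107] [ 55 101 107]
(251, 232) [ 27 124 103] [ 53  98 103]
(150, 172) [ 29  55 102] [ 80 101 102]
(140, 290) [ 32  45 102] [ 84 102 101]
4545.5 ((507.3604431152344, 248.04566955566406), (88.34634399414062, 59.99001693725586), 85.91438293457031)
4768.5 ((253.7356719970703, 239.21322631835938), (84.99382781982422, 59.675453186035156), 87.1375961303711)
4731.5 ((150.1011505126953, 220.4075164794922), (58.15269088745117, 88.05494689941406), 13.055246353149414)
4225.5 ((375.2955627441406, 207.5620574951172), (84.01948547363281, 58.38188934326172), 83.41805267333984)
scene cam at [ 1.18890265 -0.02363387  0.72043935]
(165, 248) [ 10 189  31] [ 8 16 31]
(280, 272) [ 11 194 113] [ 27  59 113]
(503, 260) [ 12 196 108] [ 25  57 108]
(500, 310) [ 24 112 194] [109 178 194]
4026.5 ((278.5697021484375, 306.76641845703125), (70.61788177490234, 62.198055267333984), 84.80557250976562)
3681.5 ((503.37774658203125, 291.5829772949219), (79.36431121826172, 60.5970573425293), 82.40535736083984)
3408.0 ((398.0882568359375, 279.14703369140625), (72.12936401367188, 57.37809753417969), 77.47119140625)
2740.0 ((151.98724365234375, 277.99688720703125), (58.16874694824219, 79.20404052734375), 13.671306610107422)
```

View pics/mask_top.png

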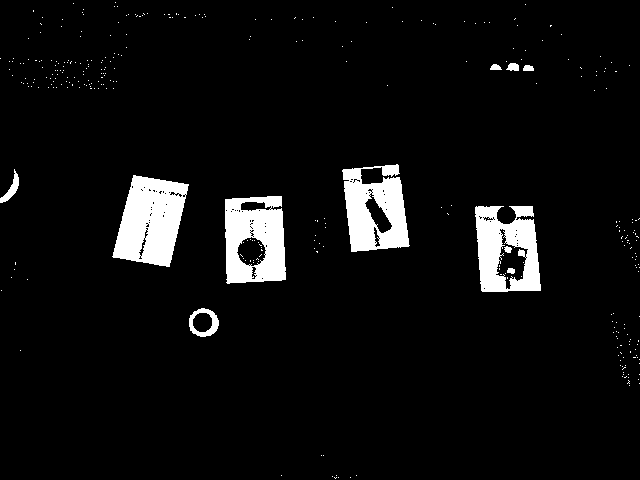

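```bash
cat > meas.py <<'E'
from h import *
def rect(P):
    r=cv2.minAreaRect((P[:,:2]*1000).astype(np.float32)); b=cv2.boxPoints(r)
    e=[b[1]-b[0],b[2]-b[1]]; L=[np.linalg.norm(x) for x in e]; i=int(np.argmax(L)); v=e[i]/L[i]
    if v[0]<0: v=-v
    return np.array(r[0]),L[i],L[1-i],v,np.degrees(np.arctan2(v[1],v[0]))
def trays(n,f):
    hsv=cv2.cvtColor(cv2.imread(f),cv2.COLOR_BGR2HSV); out=[]
    w=((hsv[...,0]<28)&(hsv[...,0]>=5)&(hsv[...,1]>110)).astype(np.uint8)*255
    w=cv2.morphologyEx(w,cv2.MORPH_CLOSE,np.ones((3,3)))
    for c in cv2.findContours(w,cv2.RETR_EXTERNAL,cv2.CHAIN_APPROX_NONE)[0]:
        if cv2.contourArea(c)>2500:
            c=c[:,0,:].astype(float)
            if n=="scene" and False: pass
            ctr,L,W,v,a=rect(ray(n,c,0.006))
            out.append((ctr-v*(L/2-66.5),L,W,a,ctr))
    return sorted(out,key=lambda o:-o[0][1])
if __name__=="__main__":
    for n in("top","scene"):
        print(n)
        for o in trays(n,f"pics/{n}0.png"): print(np.round(o[0],1),"L %.1f W %.1f yaw %.1f"%o[1:4],np.round(o[4],1))
E
python3 meas.py
python3 - <<'E'
from h import *; from meas import rect
im=cv2.imread("pics/top0.png");hsv=cv2.cvtColor(im,cv2.COLOR_BGR2HSV)
S=hsv[...,1];V=hsv[...,2]
for name,(u,v),z in(("wheel",(251,251),.017),("motor",(377,215),.016),("batt",(511,261),.016)):
    r=30;s=S[v-r:v+r,u-r:u+r];vv=V[v-r:v+r,u-r:u+r];H=hsv[v-r:v+r,u-r:u+r,0]
    m=((s<90)|(vv<40)).astype(np.uint8)*255
    if name=="wheel": m=((vv<40)|(s<60)).astype(np.uint8)*255
    cv2.imwrite(f"pics/m_{name}.png",cv2.resize(np.hstack([m,s,vv]),None,fx=4,fy=4,interpolation=cv2.INTER_NEAREST))
    n,lab,st,ce=cv2.connectedComponentsWithStats(m)
    k=lab[r,r] or 1+np.argmax([st[i,4] if abs(ce[i][0]-r)<12 else 0 for i in range(1,n)])
    c=max(cv2.findContours((lab==k).astype(np.uint8),cv2.RETR_EXTERNAL,cv2.CHAIN_APPROX_NONE)[0],key=cv2.contourArea)[:,0,:]+[u-r,v-r]
    print(name,[np.round(x,1) for x in rect(ray("top",c,z))])
E
cd pics; python3 -c "
import cv2,numpy as np
cv2.imwrite('mm.png',np.vstack([cv2.imread(f'm_{n}.png') for n in('wheel','motor','batt')])[:,:])
a=cv2.imread('mm.png');cv2.imwrite('mm.png',cv2.resize(a,None,fx=.8,fy=.8))"
```

```text
top
[529.2 356. ] L 177.3 W 119.2 yaw -8.2 [551.1 352.9]
[496.4 136.3] L 176.9 W 119.4 yaw 5.0 [518.3 138.2]
[ 570.2 -109.6] L 177.2 W 119.7 yaw 7.2 [ 592.1 -106.8]
[ 492.5 -376.8] L 176.9 W 120.9 yaw 2.4 [ 514.4 -375.9]
scene
[529.5 356.1] L 182.1 W 119.1 yaw -8.3 [553.8 352.5]
[496.5 136.7] L 182.2 W 118.8 yaw 5.0 [521.  138.9]
[ 570.4 -108.7] L 181.8 W 118.4 yaw 7.4 [ 594.6 -105.5]
[ 492.3 -375.6] L 182.3 W 119.7 yaw 2.4 [ 517.  -374.6]
wheel [array([489.1, 141.3]), np.float32(55.3), np.float32(54.5), array([1., 0.], dtype=float32), np.float32(1.7)]
motor [array([ 573.6, -111.2]), np.float32(73.4), np.float32(26.8), array([0.9, 0.5], dtype=float32), np.float32(30.3)]
batt [array([ 484.1, -380.5]), np.float32(67.2), np.float32(52.8), array([ 1. , -0.2], dtype=float32), np.float32(-12.7)]
```

View pics/mm.png

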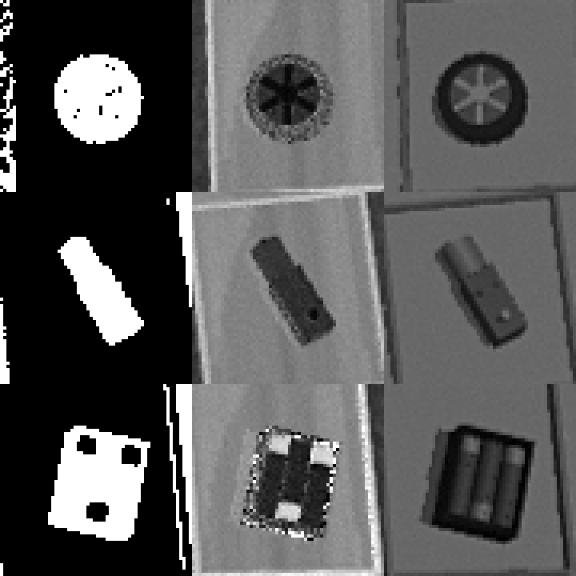

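The two cameras agree on the trays to about 1 mm:

| Tray | x, y (mm) | yaw |
|---|---|---|
| spare | (529, 356) | -8° |
| motor | (496, 136) | 5° |
| battery | (570, -109) | 7° |
| wheel | (492, -376) | 2.4° |

| Part | x, y (mm) | yaw |
|---|---|---|
| wheel | (489, 141) | any |
| motor | (574, -111) | 30° |
| battery | (484, -380) | -13° |

The plan is wheel→spare, motor→its tray, battery→its tray, wheel→its tray.

>>> drive_tool --plan '[[[0.53, -0.96, -0.3, 0, 0, 0.22], [0.53, -0.96, -0.3, 0, 0, 0.22], [0.53, -0.96, -0.3, 0, 0, 0.22], [0.53, -0.96, -0.3, 0, 0, 0.22], [0.53, -0.96, -0.3, 0, 0, 0.22], [0.53, -0.96, -0.3, 0, 0, 0.22], [0.53, -0.96, -0.3, 0, 0, 0.22], [0.53, -0.96, -0.3, 0, 0, 0.22]]]' --grip 0.2 --force 20

```text
time: 1.1
position: [0.3587, 0.3789, 0.3442]
tool_rot: [0.115, 0.993, -0.0, -0.0]
ft_force: [-0.2, 0.2, -0.4]
grip_width: 0.0692
```

>>> drive_tool --plan '[[[0.53, -0.96, -0.3, 0, 0, 0.22], [0.53, -0.96, -0.3, 0, 0, 0.22], [0.53, -0.96, -0.3, 0, 0, 0.22], [0.53, -0.96, -0.3, 0, 0, 0.22], [0.53, -0.96, -0.3, 0, 0, 0.22], [0.53, -0.96, -0.3, 0, 0, 0.22], [0.53, -0.96, -0.3, 0, 0, 0.22], [0.53, -0.96, -0.3, 0, 0, 0.22]]]'

```text
time: 2.1
position: [0.4647, 0.1869, 0.2843]
tool_rot: [0.023, 1.0, -0.0, -0.0]
ft_force: [-0.2, 0.2, -0.4]
grip_width: 0.0696
```

>>> drive_tool --plan '[[[0.53, -0.96, -0.3, 0, 0, 0.22], [0.4, -0.9, -0.3, 0, 0, 0.22], [0, 0, 0, 0, 0, 0]]]'

```text
time: 2.48
position: [0.4883, 0.14, 0.2691]
tool_rot: [0.002, 1.0, -0.0, -0.0]
ft_force: [-0.2, 0.8, 0.7]
grip_width: 0.07
```

```bash
cat > st.py <<'E'
from rig import robot
import numpy as np
from scipy.spatial.transform import Rotation as R
o=robot.get_obs();M=R.from_quat(o["tool_rot"]).as_matrix()
print("t",o["time"],"pos",np.round(o["position"]*1000,1),"psi %.2f"%np.degrees(np.arctan2(M[1,1],M[0,1])),"tilt(zx,zy)",np.round(np.degrees(M[:2,2]),2),"w",round(o["grip_width"]*1000,1),"F",np.round(o["ft_force"],1))
g=o["position"]+M[:,2]*.164;print("grasp",np.round(g*1000,1))
E
python3 st.py
```

```text
t 2.475 pos [488.3 140.  269.1] psi 89.76 tilt(zx,zy) [-0.05 -0.  ] w 70.0 F [-0.2  0.8  0.7]
grasp [488.1 140.  105.1]
```

>>> drive_tool --plan '[[[0.04, 0.04, -0.7, 0, 0, 0], [0, 0, -0.8, 0, 0, 0], [0, 0, -0.8, 0, 0, 0], [0, 0, -0.5, 0, 0, 0], [0, 0, -0.36, 0, 0, 0], [0, 0, 0, 0, 0, 0]]]'

```text
time: 3.22
position: [0.4885, 0.1425, 0.1904]
tool_rot: [0.0, 1.0, -0.0, -0.0]
ft_force: [-0.0, -0.5, 0.8]
grip_width: 0.0698
```

>>> drive_tool --plan '[[[0, 0, 0, 0, 0, 0], [0, 0, 0, 0, 0, 0], [0, 0, 0, 0, 0, 0], [0, 0, 0, 0, 0, 0], [0, 0, 0, 0, 0, 0]]]' --grip 1 --force 20

```text
time: 3.85
position: [0.4889, 0.1422, 0.1912]
tool_rot: [0.001, 1.0, 0.0, 0.0]
ft_force: [-0.4, -0.6, 6.4]
grip_width: 0.0537
```

>>> drive_tool --plan '[[[0, 0, 0.5, 0, 0, 0], [0, 0, 0.9, 0, 0, 0], [0, 0, 0.9, 0, 0, 0], [0, 0, 0.9, 0, 0, 0], [0.18, 0.8, 0, 0, 0, 0], [0.18, 0.95, 0, 0, 0, 0], [0.18, 0.95, 0, 0, 0, 0], [0.18, 0.95, 0, 0, 0, 0]]]'

```text
time: 4.85
position: [0.5065, 0.2342, 0.2711]
tool_rot: [0.001, 1.0, -0.0, -0.0]
ft_force: [0.1, 0.2, -1.6]
grip_width: 0.0535
```

>>> drive_tool --plan '[[[0.18, 0.95, 0, 0, 0, 0], [0.18, 0.95, 0, 0, 0, 0], [0.18, 0.95, 0, 0, 0, 0], [0.18, 0.95, 0, 0, 0, 0], [0.18, 0.95, 0, 0, 0, 0], [0, 0.12, 0, 0, 0, 0], [0, 0, 0, 0, 0, 0]]]'

```text
time: 5.72
position: [0.5286, 0.3548, 0.2706]
tool_rot: [0.0, 1.0, -0.0, -0.001]
ft_force: [-0.6, -0.2, -1.6]
grip_width: 0.0537
```

```bash
python3 st.py
```

```text
t 5.725 pos [528.6 354.8 270.6] psi 89.96 tilt(zx,zy) [-0.07 -0.06] w 53.7 F [-0.6 -0.2 -1.6]
grasp [528.4 354.6 106.6]
```

>>> drive_tool --plan '[[[0.03, 0.05, -0.7, 0, 0, 0], [0, 0, -0.9, 0, 0, 0], [0, 0, -0.8, 0, 0, 0], [0, 0, -0.4, 0, 0, 0], [0, 0, -0.24, 0, 0, 0], [0, 0, -0.1, 0, 0, 0], [0, 0, 0, 0, 0, 0]]]'

```text
time: 6.6
position: [0.5301, 0.3566, 0.1926]
tool_rot: [0.001, 1.0, 0.0, 0.0]
ft_force: [0.2, 0.8, -0.4]
grip_width: 0.0537
```

>>> drive_tool --plan '[[[0, 0, 0, 0, 0, 0], [0, 0, 0, 0, 0, 0], [0, 0, 0, 0, 0, 0], [0, 0, 0, 0, 0, 0]]]' --grip 0.2

```text
time: 7.1
position: [0.53, 0.3565, 0.1924]
tool_rot: [0.001, 1.0, 0.0, 0.0]
ft_force: [-0.5, -0.1, -1.4]
grip_width: 0.0692
```

```bash
python3 st.py
```

```text
t 7.1 pos [530.  356.5 192.4] psi 89.94 tilt(zx,zy) [0.02 0.01] w 69.2 F [-0.5 -0.1 -1.4]
grasp [530.  356.5  28.4]
```

>>> drive_tool --plan '[[[0, 0, 0.5, 0, 0, 0], [0, 0, 0.9, 0, 0, 0], [0, 0, 0.9, 0, 0, 0], [0, 0, 0.9, 0, 0, 0], [0.08, -0.94, 0, 0, 0, 0.25], [0.08, -0.94, 0, 0, 0, 0.25], [0.08, -0.94, 0, 0, 0, 0.25], [0.08, -0.94, 0, 0, 0, 0.25]]]'

```text
time: 8.1
position: [0.538, 0.2618, 0.2732]
tool_rot: [-0.052, 0.999, 0.0, 0.001]
ft_force: [-1.0, 0.6, 0.0]
grip_width: 0.0696
```

>>> drive_tool --plan '[[[0.08, -0.94, 0, 0, 0, 0.25], [0.08, -0.94, 0, 0, 0, 0.25], [0.08, -0.94, 0, 0, 0, 0.25], [0.08, -0.94, 0, 0, 0, 0.25], [0.08, -0.94, 0, 0, 0, 0.25], [0.08, -0.94, 0, 0, 0, 0.25], [0.08, -0.94, 0, 0, 0, 0.25], [0.08, -0.94, 0, 0, 0, 0.25]]]' --grip 0.5

```text
time: 9.1
position: [0.5541, 0.0737, 0.2732]
tool_rot: [-0.156, 0.988, -0.0, 0.001]
ft_force: [0.8, -0.1, -0.5]
grip_width: 0.0432
```

>>> drive_tool --plan '[[[0.08, -0.94, 0, 0, 0, 0.25], [0.08, -0.94, 0, 0, 0, 0.25], [0.08, -0.94, 0, 0, 0, 0.25], [0.08, -0.94, 0, 0, 0, 0.25], [0.08, -0.94, 0, 0, 0, 0.25], [0.08, -0.94, 0, 0, 0, 0.25], [0.08, -0.94, 0, 0, 0, 0.25], [0.08, -0.94, 0, 0, 0, 0.25]]]'

```text
time: 10.1
position: [0.57, -0.1143, 0.2732]
tool_rot: [-0.259, 0.966, -0.0, 0.0]
ft_force: [0.5, -0.4, 0.2]
grip_width: 0.0436
```

```bash
python3 st.py
python3 - <<'E'
from rig import camera
import cv2
cv2.imwrite("pics/top1.png",camera("top")[:,:,::-1]);cv2.imwrite("pics/scene1.png",camera("scene")[:,:,::-1])
E
```

```text
t 10.1 pos [ 570.  -114.3  273.2] psi 119.99 tilt(zx,zy) [ 0.06 -0.02] w 43.6 F [ 0.5 -0.4  0.2]
grasp [ 570.2 -114.4  109.2]
```

View pics/top1.png

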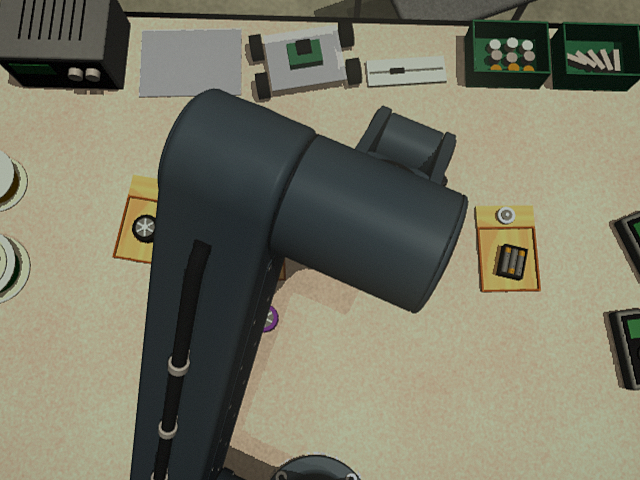

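View pics/scene1.png

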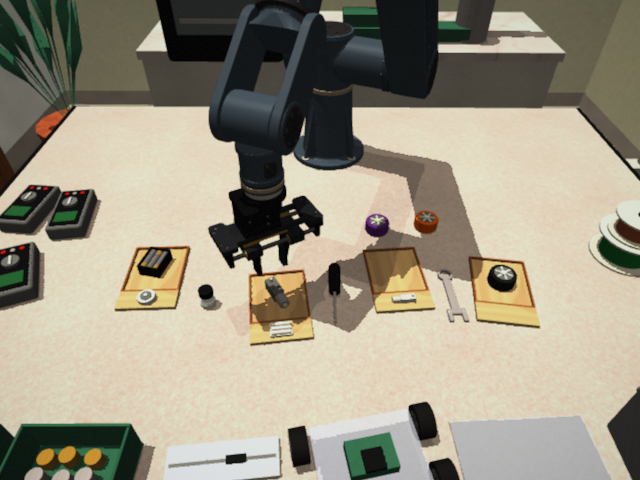

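The wheel lies flat in the spare tray (top 144,228; scene 502,276), and the tools and pot are untouched. The open jaws straddle the motor's axis correctly (scene 258–287,258), so I descend.

>>> drive_tool --plan '[[[0, 0.05, -0.7, 0, 0, 0], [0, 0, -0.8, 0, 0, 0], [0, 0, -0.8, 0, 0, 0], [0, 0, -0.6, 0, 0, 0], [0, 0, -0.43, 0, 0, 0], [0, 0, 0, 0, 0, 0]]]'

```text
time: 10.95
position: [0.5696, -0.1118, 0.188]
tool_rot: [-0.258, 0.966, 0.001, -0.001]
ft_force: [0.7, -1.2, 0.6]
grip_width: 0.0436
```

>>> drive_tool --plan '[[[0, 0, 0, 0, 0, 0], [0, 0, 0, 0, 0, 0], [0, 0, 0, 0, 0, 0], [0, 0, 0, 0, 0, 0], [0, 0, 0, 0, 0, 0], [0, 0, 0, 0, 0, 0]]]' --grip 1

```text
time: 11.7
position: [0.5701, -0.1123, 0.1896]
tool_rot: [-0.258, 0.966, -0.0, 0.0]
ft_force: [-0.7, 0.5, 6.2]
grip_width: 0.0221
```

>>> drive_tool --plan '[[[0, 0, 0.5, 0, 0, 0], [0, 0, 0.9, 0, 0, 0], [0, 0, 0.9, 0, 0, 0], [0, 0, 0.9, 0, 0, 0], [-0.28, 0.9, 0, 0, 0, 0], [-0.28, 0.9, 0, 0, 0, 0], [-0.28, 0.9, 0, 0, 0, 0], [-0.28, 0.9, 0, 0, 0, 0]]]'

```text
time: 12.7
position: [0.5408, -0.0201, 0.2682]
tool_rot: [-0.259, 0.966, 0.001, -0.001]
ft_force: [0.2, -0.1, -1.0]
grip_width: 0.0219
```

>>> drive_tool --plan '[[[-0.28, 0.9, 0, 0, 0, 0], [-0.28, 0.9, 0, 0, 0, 0], [-0.28, 0.9, 0, 0, 0, 0], [-0.28, 0.9, 0, 0, 0, 0], [-0.28, 0.9, 0, 0, 0, 0], [-0.28, 0.9, 0, 0, 0, 0], [-0.28, 0.9, 0, 0, 0, 0], [0, 0, 0, 0, 0, 0]]]'

```text
time: 13.7
position: [0.4915, 0.1373, 0.2686]
tool_rot: [-0.26, 0.966, 0.0, -0.001]
ft_force: [-0.3, -0.8, -0.5]
grip_width: 0.0223
```

```bash
python3 st.py
python3 - <<'E'
from rig import camera
import cv2
cv2.imwrite("pics/scene2.png",camera("scene")[:,:,::-1])
E
```

```text
t 13.7 pos [491.5 137.3 268.6] psi 120.14 tilt(zx,zy) [-0.1 -0. ] w 22.3 F [-0.3 -0.8 -0.5]
grasp [491.2 137.3 104.6]
```

View pics/scene2.png

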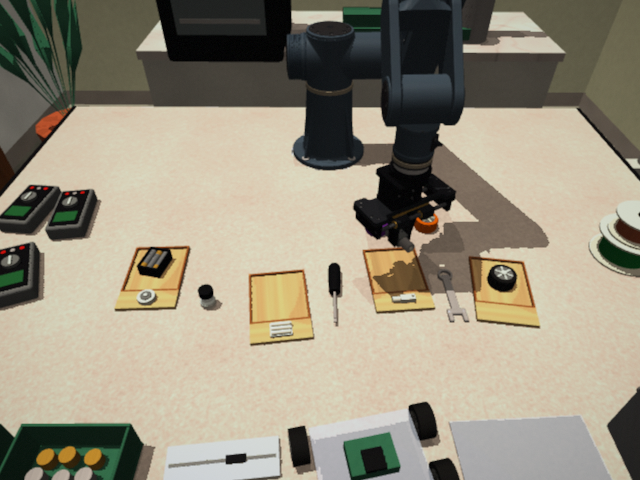

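The motor is held level between the jaws (scene 405,240) over its own tray. Lowering now.

>>> drive_tool --plan '[[[0.06, -0.1, -0.7, 0, 0, 0], [0, 0, -0.9, 0, 0, 0], [0, 0, -0.8, 0, 0, 0], [0, 0, -0.4, 0, 0, 0], [0, 0, -0.2, 0, 0, 0], [0, 0, -0.1, 0, 0, 0], [0, 0, 0, 0, 0, 0]]]'

```text
time: 14.62
position: [0.4946, 0.1327, 0.1918]
tool_rot: [-0.258, 0.966, -0.0, 0.0]
ft_force: [0.7, 0.3, 0.2]
grip_width: 0.0217
```

>>> drive_tool --plan '[[[0, 0, 0, 0, 0, 0], [0, 0, 0, 0, 0, 0], [0, 0, 0, 0, 0, 0], [0, 0, 0, 0, 0, 0]]]' --grip 0.5

```text
time: 15.12
position: [0.4944, 0.1328, 0.1916]
tool_rot: [-0.258, 0.966, -0.0, 0.0]
ft_force: [0.2, 0.1, -0.3]
grip_width: 0.0424
```

```bash
python3 st.py
```

```text
t 15.125 pos [494.4 132.8 191.6] psi 119.94 tilt(zx,zy) [0.01 0.  ] w 42.4 F [ 0.2  0.1 -0.3]
grasp [494.5 132.8  27.6]
```

>>> drive_tool --plan '[[[0, 0, 0.5, 0, 0, 0], [0, 0, 0.9, 0, 0, 0], [0, 0, 0.9, 0, 0, 0], [0, 0, 0.9, 0, 0, 0], [-0.02, -0.98, 0, 0, 0, -0.34], [-0.02, -0.98, 0, 0, 0, -0.34], [-0.02, -0.98, 0, 0, 0, -0.34], [-0.02, -0.98, 0, 0, 0, -0.34]]]'

```text
time: 16.12
position: [0.4923, 0.034, 0.2724]
tool_rot: [-0.188, 0.982, -0.0, 0.0]
ft_force: [0.1, 0.4, -0.3]
grip_width: 0.0434
```

>>> drive_tool --plan '[[[-0.02, -0.98, 0, 0, 0, -0.34], [-0.02, -0.98, 0, 0, 0, -0.34], [-0.02, -0.98, 0, 0, 0, -0.34], [-0.02, -0.98, 0, 0, 0, -0.34], [-0.02, -0.98, 0, 0, 0, -0.34], [-0.02, -0.98, 0, 0, 0, -0.34], [-0.02, -0.98, 0, 0, 0, -0.34], [-0.02, -0.98, 0, 0, 0, -0.34]]]' --grip 0.24

```text
time: 17.12
position: [0.4883, -0.162, 0.2723]
tool_rot: [-0.047, 0.999, -0.0, 0.0]
ft_force: [0.5, -0.0, 0.9]
grip_width: 0.0661
```

>>> drive_tool --plan '[[[-0.02, -0.98, 0, 0, 0, -0.34], [-0.02, -0.98, 0, 0, 0, -0.34], [-0.02, -0.98, 0, 0, 0, -0.34], [-0.02, -0.98, 0, 0, 0, -0.34], [-0.02, -0.98, 0, 0, 0, -0.34], [-0.02, -0.98, 0, 0, 0, -0.34], [-0.02, -0.98, 0, 0, 0, -0.34], [-0.02, -0.98, 0, 0, 0, -0.34]]]'

```text
time: 18.12
position: [0.4843, -0.3589, 0.2714]
tool_rot: [0.096, 0.995, 0.0, -0.0]
ft_force: [-0.1, 0.2, 0.8]
grip_width: 0.0663
```

>>> drive_tool --plan '[[[-0.02, -0.95, 0, 0, 0, -0.31], [0, 0, 0, 0, 0, 0]]]'

```text
time: 18.38
position: [0.4838, -0.3833, 0.2715]
tool_rot: [0.112, 0.994, -0.001, 0.001]
ft_force: [0.1, 1.1, -0.3]
grip_width: 0.0659
```

```bash
python3 st.py
python3 - <<'E'
from rig import camera
import cv2
cv2.imwrite("pics/top3.png",camera("top")[:,:,::-1]);cv2.imwrite("pics/scene3.png",camera("scene")[:,:,::-1])
E
```

```text
t 18.375 pos [ 483.8 -383.3  271.5] psi 77.13 tilt(zx,zy) [ 0.07 -0.08] w 65.9 F [ 0.1  1.1 -0.3]
grasp [ 484.  -383.5  107.5]
```

View pics/top3.png

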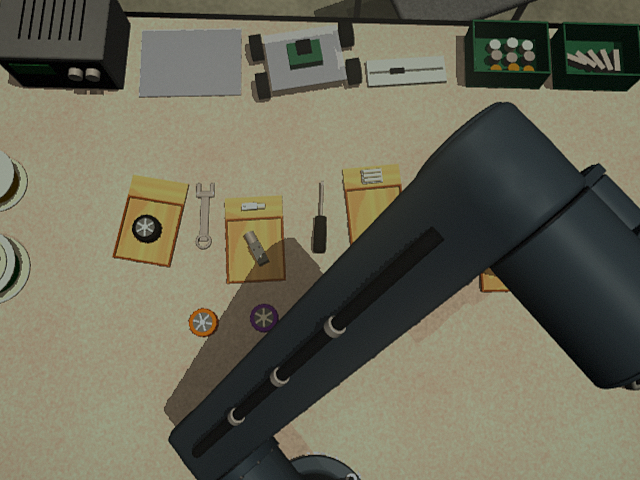

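View pics/scene3.png

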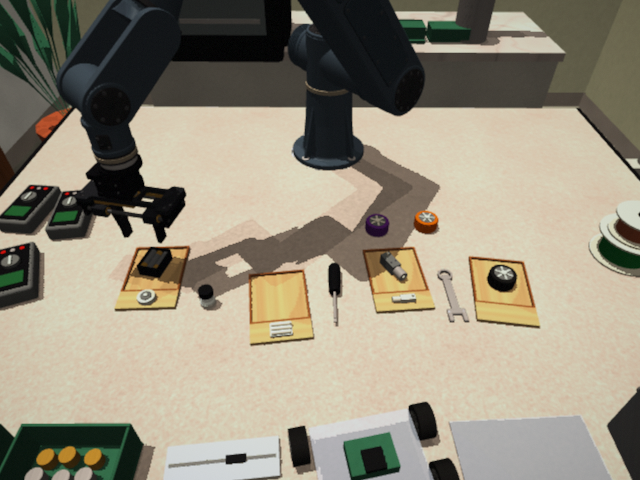

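The motor lies in its own tray (top 256,247) and the wheel is still in the spare tray. The jaws are over the battery (scene 155,262). Next I descend and grip.

>>> drive_tool --plan '[[[0, 0.1, -0.7, 0, 0, 0], [0, 0, -0.8, 0, 0, 0], [0, 0, -0.8, 0, 0, 0], [0, 0, -0.6, 0, 0, 0], [0, 0, -0.36, 0, 0, 0], [0, 0, 0, 0, 0, 0]]]'

```text
time: 19.23
position: [0.4838, -0.3783, 0.1892]
tool_rot: [0.111, 0.994, 0.0, -0.001]
ft_force: [-0.4, 0.6, -0.7]
grip_width: 0.0661
```

>>> drive_tool --plan '[[[0, 0, 0, 0, 0, 0], [0, 0, 0, 0, 0, 0], [0, 0, 0, 0, 0, 0], [0, 0, 0, 0, 0, 0], [0, 0, 0, 0, 0, 0]]]' --grip 1

```text
time: 19.85
position: [0.4841, -0.3788, 0.1907]
tool_rot: [0.111, 0.994, -0.0, 0.0]
ft_force: [-0.1, -0.4, 5.3]
grip_width: 0.0457
```

>>> drive_tool --plan '[[[0, 0, 0.5, 0, 0, 0], [0, 0, 0.9, 0, 0, 0], [0, 0, 0.9, 0, 0, 0], [0, 0, 0.9, 0, 0, 0], [0, 0, 0, 0, 0, 0]]]'

```text
time: 20.48
position: [0.4843, -0.3788, 0.2719]
tool_rot: [0.111, 0.994, -0.001, 0.002]
ft_force: [0.4, -0.2, -1.3]
grip_width: 0.046
```

```bash
python3 st.py
```

```text
t 20.475 pos [ 484.3 -378.8  271.9] psi 77.28 tilt(zx,zy) [ 0.16 -0.17] w 46.0 F [ 0.4 -0.2 -1.3]
grasp [ 484.8 -379.3  107.9]
```

>>> drive_tool --plan '[[[0.3, 0.9, 0, 0, 0, 0], [0.3, 0.9, 0, 0, 0, 0], [0.3, 0.9, 0, 0, 0, 0], [0.3, 0.9, 0, 0, 0, 0], [0.3, 0.9, 0, 0, 0, 0], [0.3, 0.9, 0, 0, 0, 0], [0.3, 0.9, 0, 0, 0, 0], [0.3, 0.9, 0, 0, 0, 0]]]'

```text
time: 21.48
position: [0.5442, -0.196, 0.2695]
tool_rot: [0.11, 0.994, 0.0, -0.001]
ft_force: [-0.1, -0.5, -1.3]
grip_width: 0.0457
```

>>> drive_tool --plan '[[[0.3, 0.9, 0, 0, 0, 0], [0.3, 0.9, 0, 0, 0, 0], [0.3, 0.9, 0, 0, 0, 0], [0.14, 0.9, 0, 0, 0, 0], [0, 0, 0, 0, 0, 0], [0, 0, 0, 0, 0, 0]]]'

```text
time: 22.22
position: [0.5699, -0.108, 0.2698]
tool_rot: [0.11, 0.994, -0.0, -0.0]
ft_force: [1.1, -0.6, -1.4]
grip_width: 0.0459
```

```bash
python3 st.py
python3 - <<'E'
from rig import camera
import cv2
cv2.imwrite("pics/scene4.png",camera("scene")[:,:,::-1])
E
```

```text
t 22.225 pos [ 569.9 -108.   269.8] psi 77.34 tilt(zx,zy) [-0.02 -0.01] w 45.9 F [ 1.1 -0.6 -1.4]
grasp [ 569.8 -108.1  105.8]
```

View pics/scene4.png

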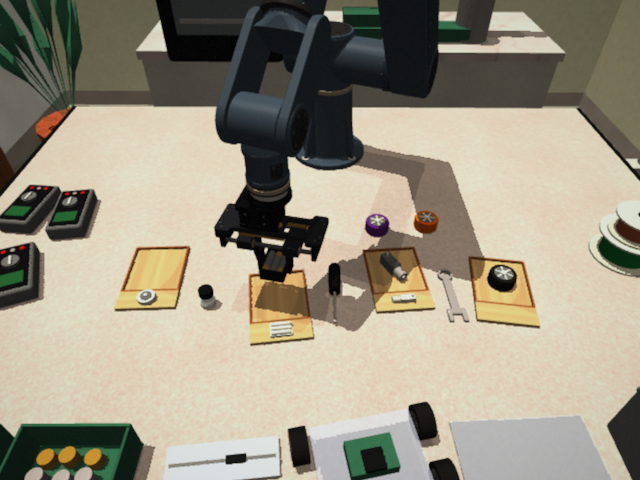

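The battery is held over its own tray (scene 275,265). Lowering and releasing.

>>> drive_tool --plan '[[[0, -0.04, -0.7, 0, 0, 0], [0, 0, -0.9, 0, 0, 0], [0, 0, -0.8, 0, 0, 0], [0, 0, -0.4, 0, 0, 0], [0, 0, -0.24, 0, 0, 0], [0, 0, -0.1, 0, 0, 0], [0, 0, 0, 0, 0, 0]]]'

```text
time: 23.15
position: [0.5701, -0.1096, 0.1918]
tool_rot: [0.111, 0.994, -0.0, 0.0]
ft_force: [-0.5, -0.4, -1.6]
grip_width: 0.0457
```

>>> drive_tool --plan '[[[0, 0, 0, 0, 0, 0], [0, 0, 0, 0, 0, 0], [0, 0, 0, 0, 0, 0], [0, 0, 0, 0, 0, 0]]]' --grip 0.24

```text
time: 23.65
position: [0.5699, -0.1095, 0.1917]
tool_rot: [0.111, 0.994, -0.0, 0.0]
ft_force: [-0.1, 0.9, -0.9]
grip_width: 0.0653
```

```bash
python3 st.py
```

```text
t 23.65 pos [ 569.9 -109.5  191.7] psi 77.28 tilt(zx,zy) [ 0.01 -0.01] w 65.3 F [-0.1  0.9 -0.9]
grasp [ 570.  -109.5   27.7]
```

Run:
```python
from h import *; from meas import rect
hsv=cv2.cvtColor(cv2.imread("pics/top3.png"),cv2.COLOR_BGR2HSV)
for nm,(u,v),z in (("wheel",(147,228),.017),("motor",(256,247),.016)):
    r=24;s=hsv[v-r:v+r,u-r:u+r,1];vv=hsv[v-r:v+r,u-r:u+r,2]
    m=((vv<40)|(s<(60 if nm=="wheel" else 90))).astype(np.uint8)
    n,lab,st,ce=cv2.connectedComponentsWithStats(m);k=lab[r,r] or 1+np.argmax(st[1:,4])
    c=max(cv2.findContours((lab==k).astype(np.uint8),cv2.RETR_EXTERNAL,cv2.CHAIN_APPROX_NONE)[0],key=cv2.contourArea)[:,0,:]+[u-r,v-r]
    print(nm,rect(ray("top",c,z)))
```

```text
wheel (array([530.23071289, 356.12600708]), np.float32(59.991722), np.float32(53.459484), array([0.6709839 , 0.74147195], dtype=float32), np.float32(47.85695))
motor (array([498.44207764, 133.20988464]), np.float32(74.113174), np.float32(21.813135), array([0.86419886, 0.50315034], dtype=float32), np.float32(30.208645))
```

>>> drive_tool --plan '[[[0, 0, 0.5, 0, 0, 0], [0, 0, 0.9, 0, 0, 0], [0, 0, 0.9, 0, 0, 0], [0, 0, 0.9, 0, 0, 0], [-0.08, 0.94, 0, 0, 0, 0], [-0.08, 0.94, 0, 0, 0, 0], [-0.08, 0.94, 0, 0, 0, 0], [-0.08, 0.94, 0, 0, 0, 0]]]'

```text
time: 24.65
position: [0.5618, -0.0148, 0.2724]
tool_rot: [0.111, 0.994, -0.0, 0.001]
ft_force: [-0.4, 0.5, -0.8]
grip_width: 0.0661
```

>>> drive_tool --plan '[[[-0.08, 0.94, 0, 0, 0, 0], [-0.08, 0.94, 0, 0, 0, 0], [-0.08, 0.94, 0, 0, 0, 0], [-0.08, 0.94, 0, 0, 0, 0], [-0.08, 0.94, 0, 0, 0, 0], [-0.08, 0.94, 0, 0, 0, 0], [-0.08, 0.94, 0, 0, 0, 0], [-0.08, 0.94, 0, 0, 0, 0]]]' --grip 0.18

```text
time: 25.65
position: [0.5458, 0.1733, 0.2724]
tool_rot: [0.111, 0.994, 0.0, 0.0]
ft_force: [-0.5, -0.2, -0.0]
grip_width: 0.0711
```

>>> drive_tool --plan '[[[-0.08, 0.94, 0, 0, 0, 0], [-0.08, 0.94, 0, 0, 0, 0], [-0.08, 0.94, 0, 0, 0, 0], [-0.08, 0.94, 0, 0, 0, 0], [-0.08, 0.94, 0, 0, 0, 0], [-0.08, 0.94, 0, 0, 0, 0], [-0.08, 0.94, 0, 0, 0, 0], [-0.08, 0.88, 0, 0, 0, 0]]]'

```text
time: 26.65
position: [0.5298, 0.3602, 0.272]
tool_rot: [0.111, 0.994, 0.0, 0.0]
ft_force: [0.6, 0.2, 0.1]
grip_width: 0.0716
```

>>> drive_tool --plan '[[[0, 0, 0, 0, 0, 0]]]'

```text
time: 26.78
position: [0.5295, 0.3606, 0.2717]
tool_rot: [0.11, 0.994, 0.0, 0.0]
ft_force: [0.2, -0.6, 0.0]
grip_width: 0.0716
```

```bash
python3 st.py
python3 - <<'E'
from rig import camera
import cv2
cv2.imwrite("pics/scene5.png",camera("scene")[:,:,::-1])
E
```

```text
t 26.775 pos [529.5 360.6 271.7] psi 77.42 tilt(zx,zy) [0.04 0.02] w 71.6 F [ 0.2 -0.6  0. ]
grasp [529.7 360.7 107.7]
```

View pics/scene5.png

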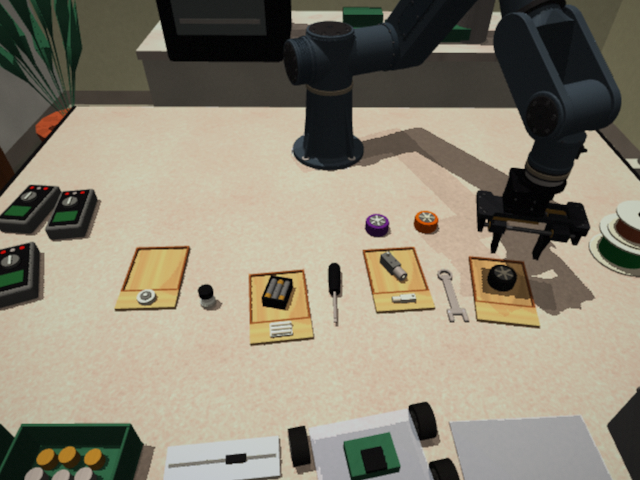

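The battery sits in its own tray (scene 278,291), and the jaws are above the wheel (scene 502,277).

>>> drive_tool --plan '[[[0.02, -0.18, -0.6, 0, 0, 0], [0, 0, -0.8, 0, 0, 0], [0, 0, -0.8, 0, 0, 0], [0, 0, -0.6, 0, 0, 0], [0, 0, -0.46, 0, 0, 0], [0, 0, 0, 0, 0, 0]]]'

```text
time: 27.58
position: [0.5301, 0.3544, 0.1887]
tool_rot: [0.111, 0.994, -0.001, -0.001]
ft_force: [-0.6, -0.2, 0.2]
grip_width: 0.0713
```

>>> drive_tool --plan '[[[0, 0, 0, 0, 0, 0], [0, 0, 0, 0, 0, 0], [0, 0, 0, 0, 0, 0], [0, 0, 0, 0, 0, 0], [0, 0, 0, 0, 0, 0]]]' --grip 1

```text
time: 28.2
position: [0.5307, 0.3547, 0.1908]
tool_rot: [0.111, 0.994, 0.0, 0.001]
ft_force: [0.3, 0.5, 4.1]
grip_width: 0.0535
```

>>> drive_tool --plan '[[[0, 0, 0.5, 0, 0, 0], [0, 0, 0.9, 0, 0, 0], [0, 0, 0.9, 0, 0, 0], [0, 0, 0.9, 0, 0, 0], [0, 0, 0, 0, 0, 0]]]'

```text
time: 28.82
position: [0.5309, 0.3547, 0.272]
tool_rot: [0.111, 0.994, 0.001, 0.002]
ft_force: [0.8, -0.3, -1.4]
grip_width: 0.0533
```

```bash
python3 st.py
```

```text
t 28.825 pos [530.9 354.7 272. ] psi 77.28 tilt(zx,zy) [0.21 0.09] w 53.3 F [ 0.8 -0.3 -1.4]
grasp [531.5 354.9 108. ]
```

>>> drive_tool --plan '[[[-0.05, -0.94, 0, 0, 0, 0], [-0.05, -0.94, 0, 0, 0, 0], [-0.05, -0.94, 0, 0, 0, 0], [-0.05, -0.94, 0, 0, 0, 0], [-0.05, -0.94, 0, 0, 0, 0], [-0.05, -0.94, 0, 0, 0, 0], [-0.05, -0.94, 0, 0, 0, 0], [-0.05, -0.94, 0, 0, 0, 0]]]'

```text
time: 29.82
position: [0.5199, 0.1643, 0.2697]
tool_rot: [0.111, 0.994, -0.0, -0.001]
ft_force: [0.2, 0.2, -1.0]
grip_width: 0.0539
```

>>> drive_tool --plan '[[[-0.05, -0.94, 0, 0, 0, 0], [-0.05, -0.94, 0, 0, 0, 0], [-0.05, -0.94, 0, 0, 0, 0], [-0.05, -0.94, 0, 0, 0, 0], [-0.05, -0.94, 0, 0, 0, 0], [-0.05, -0.94, 0, 0, 0, 0], [-0.05, -0.94, 0, 0, 0, 0], [-0.05, -0.94, 0, 0, 0, 0]]]'

```text
time: 30.82
position: [0.5095, -0.0235, 0.2698]
tool_rot: [0.111, 0.994, 0.0, -0.0]
ft_force: [-1.0, -0.2, -0.8]
grip_width: 0.0534
```

>>> drive_tool --plan '[[[-0.05, -0.94, 0, 0, 0, 0], [-0.05, -0.94, 0, 0, 0, 0], [-0.05, -0.94, 0, 0, 0, 0], [-0.05, -0.94, 0, 0, 0, 0], [-0.05, -0.94, 0, 0, 0, 0], [-0.05, -0.94, 0, 0, 0, 0], [-0.05, -0.94, 0, 0, 0, 0], [-0.05, -0.94, 0, 0, 0, 0]]]'

```text
time: 31.82
position: [0.4991, -0.2112, 0.2697]
tool_rot: [0.111, 0.994, 0.0, -0.0]
ft_force: [0.3, 0.7, -0.2]
grip_width: 0.0534
```

>>> drive_tool --plan '[[[-0.05, -0.94, 0, 0, 0, 0], [-0.05, -0.94, 0, 0, 0, 0], [-0.05, -0.94, 0, 0, 0, 0], [-0.05, -0.94, 0, 0, 0, 0], [-0.05, -0.94, 0, 0, 0, 0], [-0.05, -0.94, 0, 0, 0, 0], [-0.05, -0.9, 0, 0, 0, 0], [0, 0, 0, 0, 0, 0]]]'

```text
time: 32.83
position: [0.4916, -0.3752, 0.2701]
tool_rot: [0.112, 0.994, -0.001, 0.001]
ft_force: [0.1, 0.0, -0.2]
grip_width: 0.0536
```

```bash
python3 st.py
python3 - <<'E'
from rig import camera
import cv2
cv2.imwrite("pics/scene6.png",camera("scene")[:,:,::-1])
E
```

```text
t 32.825 pos [ 491.6 -375.2  270.1] psi 77.16 tilt(zx,zy) [ 0.07 -0.08] w 53.6 F [ 0.1  0.  -0.2]
grasp [ 491.8 -375.4  106.1]
```

View pics/scene6.png

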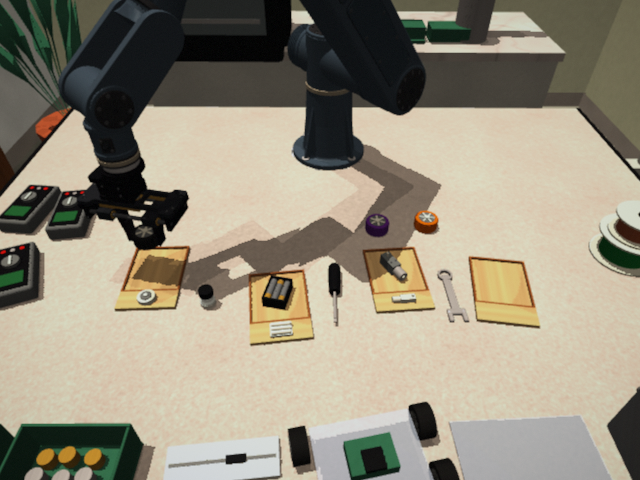

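The wheel is held level over its own tray (scene 147,235). Lowering, releasing, then lifting.

>>> drive_tool --plan '[[[0.02, -0.03, -0.7, 0, 0, 0], [0, 0, -0.9, 0, 0, 0], [0, 0, -0.8, 0, 0, 0], [0, 0, -0.4, 0, 0, 0], [0, 0, -0.25, 0, 0, 0], [0, 0, -0.1, 0, 0, 0], [0, 0, 0, 0, 0, 0]]]'

```text
time: 33.75
position: [0.4923, -0.3739, 0.1916]
tool_rot: [0.111, 0.994, -0.0, 0.0]
ft_force: [-0.7, -0.6, -1.1]
grip_width: 0.0536
```

>>> drive_tool --plan '[[[0, 0, 0, 0, 0, 0], [0, 0, 0, 0, 0, 0], [0, 0, 0, 0, 0, 0], [0, 0, 0, 0, 0, 0]]]' --grip 0.2

```text
time: 34.25
position: [0.4922, -0.3738, 0.1914]
tool_rot: [0.111, 0.994, -0.0, 0.0]
ft_force: [-0.6, -0.0, -0.5]
grip_width: 0.0693
```

>>> drive_tool --plan '[[[0, 0, 0.5, 0, 0, 0], [0, 0, 0.9, 0, 0, 0], [0, 0, 0.9, 0, 0, 0], [0, 0, 0.9, 0, 0, 0], [-0.1, 0.5, 0.9, 0, 0, 0], [-0.1, 0.9, 0.9, 0, 0, 0], [-0.1, 0.9, 0.9, 0, 0, 0], [-0.1, 0.9, 0.9, 0, 0, 0]]]'

```text
time: 35.25
position: [0.4819, -0.293, 0.3628]
tool_rot: [0.111, 0.994, -0.0, 0.0]
ft_force: [0.7, 0.7, -0.9]
grip_width: 0.0694
```

>>> drive_tool --plan '[[[-0.1, 0.9, 0.5, 0, 0, 0], [-0.1, 0.9, 0.5, 0, 0, 0], [-0.1, 0.9, 0.5, 0, 0, 0], [-0.1, 0.9, 0, 0, 0, 0], [-0.1, 0.9, 0, 0, 0, 0], [-0.1, 0.9, 0, 0, 0, 0], [-0.1, 0.9, 0, 0, 0, 0], [-0.1, 0.9, 0, 0, 0, 0]]]'

```text
time: 36.25
position: [0.4618, -0.1122, 0.3983]
tool_rot: [0.111, 0.994, 0.0, -0.0]
ft_force: [-0.5, -0.4, 0.0]
grip_width: 0.0696
```

>>> drive_tool --plan '[[[0, 0.9, 0, 0, 0, 0], [0, 0.9, 0, 0, 0, 0], [0, 0.9, 0, 0, 0, 0], [0, 0.9, 0, 0, 0, 0], [0, 0.9, 0, 0, 0, 0], [0, 0.9, 0, 0, 0, 0], [0, 0, 0, 0, 0, 0], [0, 0, 0, 0, 0, 0]]]'

```text
time: 37.25
position: [0.4621, 0.0214, 0.3986]
tool_rot: [0.11, 0.994, -0.0, -0.0]
ft_force: [-0.1, 0.1, 0.5]
grip_width: 0.0695
```

```bash
python3 st.py
python3 - <<'E'
from rig import camera
import cv2
cv2.imwrite("pics/top7.png",camera("top")[:,:,::-1]);cv2.imwrite("pics/scene7.png",camera("scene")[:,:,::-1])
E
```

```text
t 37.25 pos [462.1  21.4 398.6] psi 77.31 tilt(zx,zy) [-0.02 -0.02] w 69.5 F [-0.1  0.1  0.5]
grasp [462.   21.3 234.6]
```

View pics/top7.png

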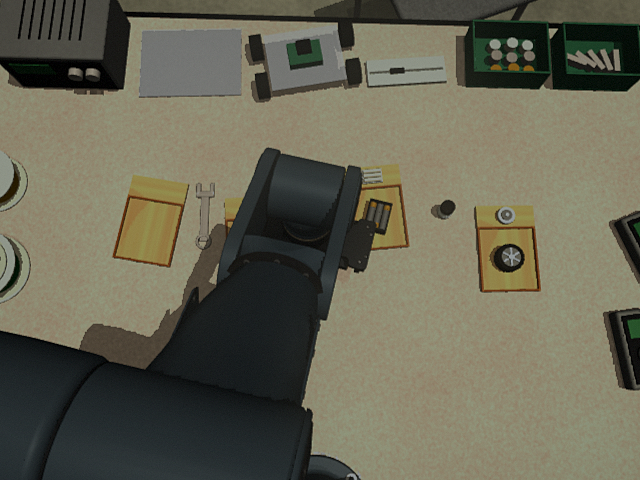

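View pics/scene7.png

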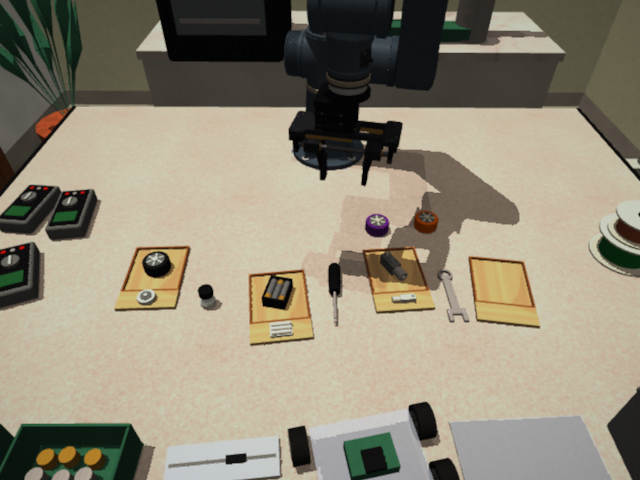

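All three parts lie in their own trays, with nothing else visibly moved. Now I check the numbers.

Run:
```python
from h import *; from meas import rect
T={"wheel":(492.4,-376.2),"motor":(496.4,136.5),"batt":(570.3,-109.2)}
def go(n,f,nm,u,v,z,r,st):
    hsv=cv2.cvtColor(cv2.imread(f),cv2.COLOR_BGR2HSV);s=hsv[v-r:v+r,u-r:u+r,1];vv=hsv[v-r:v+r,u-r:u+r,2]
    m=((vv<st[1])|(s<st[0])).astype(np.uint8)
    _,lab,_,_=cv2.connectedComponentsWithStats(m);k=lab[r-2:r+3,r-2:r+3].max()
    c=max(cv2.findContours((lab==k).astype(np.uint8),cv2.RETR_EXTERNAL,cv2.CHAIN_APPROX_NONE)[0],key=cv2.contourArea)[:,0,:]+[u-r,v-r]
    q=rect(ray(n,c,z));print(n,nm,np.round(q[0],1),"size %.0f %.0f yaw %.0f"%(q[1],q[2],q[4]),"err",np.round(q[0]-T[nm],1))
go("top","pics/top7.png","wheel",511,258,.017,24,(60,40))
go("top","pics/top7.png","batt",377,216,.016,24,(90,40))
go("scene","pics/scene7.png","wheel",155,263,.017,24,(60,45))
go("scene","pics/scene7.png","batt",278,291,.016,24,(60,45))
# change of the tools/pot before/after in scene view
a,b=[cv2.cvtColor(cv2.imread(f"pics/scene{i}.png"),cv2.COLOR_BGR2GRAY) for i in(0,7)]
for nm,x0,x1,y0,y1 in(("screwdriver",325,345,258,330),("spanner",434,472,265,325),("pot",195,220,282,312)):
    t=a[y0:y1,x0:x1];r=cv2.matchTemplate(b[y0-12:y1+12,x0-12:x1+12],t,cv2.TM_CCOEFF_NORMED);_,mx,_,l=cv2.minMaxLoc(r);print(nm,"px shift",l[0]-12,l[1]-12,round(mx,2))
```

```text
top wheel [ 491.6 -374.6] size 61 53 yaw -55 err [-0.8  1.6]
top batt [ 571.1 -100.3] size 99 78 yaw 1 err [0.8 8.9]
scene wheel [ 492.7 -373.6] size 79 52 yaw 27 err [0.3 2.6]
scene batt [ 569.5 -109.4] size 82 52 yaw -13 err [-0.8 -0.2]
screwdriver px shift 0 0 0.94
spanner px shift 0 0 0.76
pot px shift 0 0 1.0
```

All errors are under 4 mm. The top-view battery blob (99 x 78 mm) merged with the gripper, so I discard it; the scene view gives 1 mm. The tools and pot show zero shift.

```bash
python3 -c "
from rig import robot
print(robot.hand_in())"
```

```text
the job is handed in; nothing more can be done
None
```

All three parts now lie flat in the middle of their own trays, released, and I handed the job in at about 37 s. I parked the wheel in the spare tray, moved the motor and then the battery to their own trays, and last moved the wheel to its own.

**Last position checks**
- **Wheel:** about 2 mm from the middle of its tray in the top view, 2.6 mm in the scene view.
- **Motor:** about 4 mm off, measured in the top view soon after I set it down. I did not re-measure it at the end because the arm hid it from the top camera. It looked unmoved in the final scene picture.
- **Battery:** about 1 mm off in the scene view. The top view disagreed (9 mm), but its outline had merged with the gripper, so I discarded that reading.

**Other checks**
- **Screwdriver, spanner and pot:** no pixel shift against the first picture. The spanner's match was weaker (0.76), probably because of the arm's shadow.
- **Arm:** it was clear of everything at hand-in.

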